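# Pop and open the sanding-block box

## Robot

A 6-joint arm with a two-finger parallel gripper is mounted at the origin on the work surface. World frame = base frame: x ahead of the robot, y to its left, z up, the work surface at z = 0. Lengths are in m, angles in rad, forces in N, time in s.
With the tool pointing down it reaches from about 0.325 to 0.75 m from the base axis. Payload 7.6 kg.
Tool frame: the origin (TCP) lies on the centre line of the jaws, within the pads' length; the fingertips stand 22 mm ahead of it and the grasp point (between the pads) lies 3 mm ahead of it; z points along the fingers, y is the direction in which the jaws open and shut (so a half turn about z gives the same grasp; the last joint's range is limited). The gripper opens to 85 mm and grips with 20 to 120 N. Pads are 22 mm wide; open, the fingers measure 114 mm over their backs; the gripper's body (76 mm by 85 mm) begins 54 mm behind the grasp point. The pads swing forward as they close: fully open they stand 13 mm farther back than shut.
Start: joints at [1.171, 0.052, 1.401, -0, 1.689, -0.07], TCP at [0.17, 0.497, 0.253] pointing down, gripper open.
Joint ranges: [-2.9, 2.9], [-0.91, 2.17], [0.12, 2.37], [-1.06, 4.2], [0.26, 2.73], [-2.93, 2.93]. Speed limits (rad/s): [2.57, 2.57, 3.01, 3.14, 3.14, 3.14].

## Interface

Orientations are given as a rotation vector (axis times angle).
In Python, from station import observe, get_image, hand_in gives the robot as it stands.
- The arm moves only by the shell command python3 -m handwheel 'ROWS' [FORCE]. ROWS is JSON, one flat list of numbers, 7 for each row, row after row: the shift along the world's x, y, z in mm, then the turn, a rotation vector about the world's x, y, z in degrees, then the opening, from 0 (shut) to 1 (fully open). A call has 1 to 20 rows; each row is the pose to reach, as a shift and turn from the pose measured when the call began; what a row does not reach only later rows make up. A row lasts 1/10 s, in which the tool goes at most 50 mm and 8.59 degrees, less where a joint would pass 70% of its speed; a pose out of reach is approached as far as the arm can. A call with a gripper value outside its range is refused whole. The fingers move at their own pace and stop on an object; FORCE is the grip in N (left out, the last holds). Time passes only in rows, so rows that repeat a pose let the fingers close. It gives the time, the measured TCP pose, the force and the opening at its end, in the units of the state.
- observe(): the state, without advancing time (a new reading comes with each control period).
- get_image(name): name is "side" or "top" or "wrist"; returns a dict with "color" (420x560x3 uint8, blue, green, red), "depth" (420x560 float32, m along the optical axis (not along the pixel's ray), 0 where there is no reading), "intrinsics" (3x3 intrinsics, pixels), "T" (4x4, takes a point from camera to world coordinates). Camera axes: x right, y up, looking along -z (the intrinsics and any distortion apply to the point x, -y, -z); pixel columns grow to the right and rows downward; lengths in m; the calibration is good to about 2 mm. The wrist camera is an equidistant fisheye: a pixel r from the principal point sees the ray r / f radians off the axis. A picture is of the moment at which its call begins.
- hand_in(): hands the job in, once; it reports no verdict.
The state is a dict: "time": time; "joints": joint angles; "joint_velocities": joint speeds; "joint_torque": joint torques, N m; "ee_pos": TCP position; "orientation": TCP orientation; "wrist_force": force on the tool from outside, world axes, zero at the start; "ft_torque": the same for the moment, N m; "gripper_width": finger opening in m.
Only numpy, scipy, OpenCV 4.12 (cv2) and the standard library are available. Lean on these libraries where they do the work, as an engineer would, in place of code of your own. Each camera call takes 0.05 s, during which the arm holds its last target. There are 200 camera calls.

## Task

Get the pine box with the green lid open so that the sanding blocks inside can be reached: press its yellow release tab down so that the lid springs up a little way, then push the lid fully open, back past upright, and leave it standing open. Do it all with the fingertips: do not lift or tip the box or shove it out of its place, and leave the other things on the table alone.

Things in the scene. Friction and masses are not known exactly. Their poses are not given: they have to be found in the camera images.
- kit: Pine box standing loose on the table (about 2 kg), 140 mm deep (its x) by 200 mm wide (its y) by 85 mm high without the lid. Origin: centre of its underside; its x axis points from the front (tab side) to the back (hinge side), z up. It turns up to about 25 degrees either way from having its front to the robot.
- tab_pad (a point): The point to press: middle of the top of the yellow release tab's paddle, which sticks out level from the middle of the box's front, 59 mm above the table; the paddle is 46 mm wide (box y), 6 mm thick and sticks out 40 mm free towards the box's -x (this point is 18 mm from its free end). The paddle's inner end turns up as a yellow arm with a tooth hooked over the lid's front edge (top of the tooth 101 mm above the table, 37 mm behind this point).
- tab (a joint): Angle of the release tab about a hinge along the box's y, 37 mm behind tab_pad: 0 at rest, growing as the paddle is pressed down, stop at 0.24 rad (9 mm down at the pad). The lid lets go at about 0.15 rad (6 mm down). A spring returns it; full travel takes 6 to 7 N at the pad.
- lid_edge (a point): Middle of the lid's front edge, half-way through its thickness (moves with the lid). The green lid is a flat board 148 mm by 200 mm, 10 mm thick; this point lies 144 mm from the hinge line.
- lid_hinge (a point): Middle of the lid's hinge line on the top of the box's back wall, 85 mm above the table. The hinge runs along the box's y.
- lid (a joint): Opening angle of the lid: 0 shut and latched; once the latch lets go a spring pin under it raises it in about half a second to roughly 0.55 rad; 1.57 upright; 1.8 rad against its stop, leaning back. The hinge is stiff: the lid stays where it is left above 0.55 rad, and takes about 2 N at the front edge to move.
- tape_roll: Grey roll of tape lying flat to the box's left (+y), 96 mm across, 48 mm high; origin at the centre of its underside.
- paint_tub: White paint tub with a blue lid standing to the box's right (-y), 90 mm across, 75 mm high; origin at the centre of its underside.
- glue_bottle: Black glue bottle with a red cap standing behind the box, 52 mm across, 190 mm high; origin at the centre of its underside.
- plastic_cup: Orange cup at the left of the table, 72 mm across, 85 mm high; origin at the centre of its underside.
- varnish_can: Metal can with a green label at the left of the table, 84 mm across, 110 mm high; origin at the centre of its underside.
- cork_block: Cork sanding block at the right of the table, 110 by 60 by 40 mm; origin at the centre of its underside.
- paint_brush: Paint brush lying flat at the right of the table; origin at its middle.

How it is judged:
On the way, in this order (a step that is already met when the one before it is completed fails the run):
1. the release tab is pressed (value of joint tab above 0.1 rad).
2. the lid has sprung up (value of joint lid above 0.35 rad).
3. the lid is pushed fully open (value of joint lid above 1.6 rad), for 0.2 s.
At the end, for the whole second after the job is handed in: The lid stands open and still at more than 1.6 rad (stop at 1.8), the tab has sprung back, the box stands flat within 40 mm of where it was, and every other thing is within 30 mm of where it was (value of joint lid above 1.6 rad and velocity of joint lid between -0.1 and 0.1 rad/s and value of joint tab below 0.05 rad and linear speed of kit below 0.02 m/s and distance of kit from where it was at the start of the episode below 0.04 m and angle between kit's own z axis and vertical below 0.1 rad and distance of each of tape_roll, glue_bottle, paint_tub, plastic_cup, cork_block, paint_brush, varnish_can from where it was at the start of the episode below 0.03 m); the robot touches nothing.
It fails at once if the box is lifted, tipped or shoved out of its place (distance of kit from where it was at the start of the episode above 0.04 m or angle between kit's own z axis and vertical above 0.2 rad or height (world z) of kit above 0.02 m).
It fails at once if another thing on the table is moved by more than 30 mm (distance of any of tape_roll, glue_bottle, paint_tub, plastic_cup, cork_block, paint_brush, varnish_can from where it was at the start of the episode above 0.03 m).
It also fails if it takes over 42 s, if anything falls off the work surface, if the arm or the gripper's body presses on something with over 40 N, if the wrist force passes 120 N, or if a joint passes its speed limit or range.

## Working session

There is one attempt and no reset: what is moved stays moved. The work goes in short steps, Python scripts to look and compute and a shell command to move; the robot and the scene stay as the last step left them, time stands still between calls to the robot, and variables do not carry over. Pictures are saved under pics/ and viewed, about 8 in all and at most 12, crops included, and the job is handed in when it is done.

```bash
mkdir -p pics; cat > h.py <<'E'
import numpy as np, cv2
from station import observe, get_image, hand_in
def pt(im,u,v):
    K=im["intrinsics"];d=float(im["depth"][int(v),int(u)])
    p=np.array([(u-K[0,2])/K[0,0]*d,-(v-K[1,2])/K[1,1]*d,-d,1]);return (im["T"]@p)[:3]
def cloud(im):
    K=im["intrinsics"];d=im["depth"];v,u=np.mgrid[:d.shape[0],:d.shape[1]]
    P=np.stack([(u-K[0,2])/K[0,0]*d,-(v-K[1,2])/K[1,1]*d,-d,np.ones_like(d)],-1)
    return (P@im["T"].T)[...,:3]
E
python3 - <<'E'
from h import *
import pickle
o=observe();print(o)
D={n:get_image(n) for n in("top","side")}
pickle.dump(D,open("d0.pkl","wb"))
for n in D: cv2.imwrite(f"pics/{n}0.png",D[n]["color"]); print(D[n]["T"])
E
```

```text
{'time': 0.0, 'joints': array([ 1.17067888e+00,  5.28450698e-02,  1.40176732e+00, -1.26616761e-05,
        1.68856263e+00, -7.02942368e-02]), 'joint_velocities': array([ 9.19370421e-04,  5.05168384e-04, -9.54155793e-04,  4.97724242e-04,
        1.53351532e-04, -6.17967969e-05]), 'joint_torque': array([-2.11062150e-03, -3.81659639e+01, -3.60191095e+01, -2.05744291e-04,
        6.16690319e-03, -2.65153710e-05]), 'ee_pos': array([0.16990822, 0.49646124, 0.25244654]), 'orientation': array([-5.15683594e-01, -3.09861726e+00,  2.42146288e-03]), 'wrist_force': array([ 0.59291803, -0.8920952 ,  0.23697878]), 'ft_torque': array([0.02705017, 0.01654179, 0.01399962]), 'gripper_width': 0.08511437717565887}
[[ 0.01666204  0.99401335 -0.10798074  0.46267576]
 [-0.99973546  0.01484999 -0.01756381 -0.01150742]
 [-0.01585515  0.10824482  0.99399782  1.20656886]
 [ 0.          0.          0.          1.        ]]
[[-0.98582876  0.12194246 -0.1152028   0.45226269]
 [-0.16771153 -0.73200745  0.66033168  0.82790812]
 [-0.00380684  0.67029481  0.74208516  1.03029275]
 [ 0.          0.          0.          1.        ]]
```

View pics/top0.png

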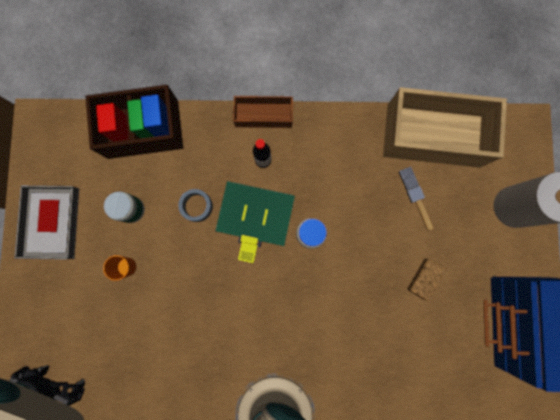

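View pics/side0.png

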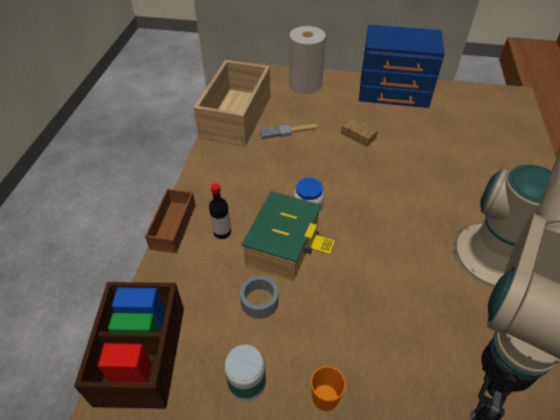

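```bash
python3 - <<'E'
from h import *
import pickle
D=pickle.load(open("d0.pkl","rb"))
im=D["top"];P=cloud(im);h=cv2.cvtColor(im["color"],cv2.COLOR_BGR2HSV)
z=P[...,2]
def rep(n,m):
    m=m.astype(np.uint8);N,l,s,c=cv2.connectedComponentsWithStats(m)
    for i in np.argsort(-s[1:,4])[:3]+1:
        if s[i,4]<15: continue
        q=P[l==i];r=cv2.minAreaRect((q[:,:2]*1000).astype(np.float32));print(n,s[i],q.mean(0).round(4),np.percentile(q[:,2],[5,50,95]).round(3),r)
rep("green",(h[...,0]>35)&(h[...,0]<90)&(h[...,1]>70)&(z>.08)&(z<.11))
rep("yellow",(h[...,0]>20)&(h[...,0]<35)&(h[...,1]>150)&(z>.045)&(z<.075))
rep("tooth",(h[...,0]>20)&(h[...,0]<35)&(h[...,1]>150)&(z>.09))
rep("tall",(z>.12)&(z<.25))
rep("mid",(z>.03)&(z<.08))
E
```

```text
green [ 216  181   79   65 3419] [0.5796 0.0644 0.0955] [0.092 0.096 0.099] ((579.9544067382812, 65.61996459960938), (199.0601043701172, 146.7673797607422), 78.6937255859375)
green [133 129  15   7  53] [0.8109 0.4021 0.0946] [0.082 0.095 0.108] ((810.6411743164062, 402.9626159667969), (6.379481315612793, 37.12776565551758), 17.324710845947266)
yellow [238 242  20  21 292] [0.4702 0.0879 0.0591] [0.056 0.059 0.063] ((469.77496337890625, 86.68331909179688), (49.08465576171875, 52.470272064208984), 78.51438903808594)
tooth [240 235  18  10 111] [0.5047 0.0806 0.1005] [0.097 0.101 0.104] ((504.9825134277344, 80.52116394042969), (45.8381233215332, 18.89586067199707), 78.78260803222656)
tooth [242 206   5  14  35] [0.5804 0.0952 0.0965] [0.094 0.097 0.099] ((580.0233764648438, 95.38578033447266), (6.746285438537598, 38.450748443603516), 78.864990234375)
tooth [263 210   4  14  29] [0.5681 0.0369 0.0974] [0.094 0.097 0.101] ((569.4594116210938, 36.808326721191406), (5.96548318862915, 37.96861267089844), 80.49828338623047)
tall [ 504  278   56  114 5218] [ 0.2863 -0.6422  0.1948] [0.136 0.2
[... 284 characters left out ...]
52124)
tall [ 393   87  113   71 1723] [ 0.8409 -0.481   0.1281] [0.122 0.129 0.132] ((841.7760009765625, -478.430908203125), (302.5267028808594, 173.54208374023438), 84.1497573852539)
mid [402  99  91  52 943] [ 0.8874 -0.5384  0.056 ] [0.033 0.056 0.078] ((900.1365966796875, -518.3436279296875), (288.4197692871094, 117.4533462524414), 57.99085998535156)
mid [409 258  37  43 815] [ 0.4009 -0.4367  0.0387] [0.034 0.039 0.042] ((400.8166198730469, -437.96417236328125), (61.857051849365234, 110.42254638671875), 60.01774597167969)
mid [ 14 185  61  74 724] [0.5545 0.7017 0.0383] [0.031 0.039 0.044] ((551.4421997070312, 701.592041015625), (220.7021484375, 164.7315216064453), 0.05934050306677818)
```

Top view: lid at (255,213), tab paddle at (248,250), both matching the depth fit (box yaw ≈ -11.4°, pad ≈ (0.468, 0.088)). Side view: the box's surroundings are clear on the robot side, and the bottle stands behind at (220,215). I'm moving above the tab with the gripper shut.

```bash
python3 -m handwheel '[294,-407,-90,0,0,7.4,0, 294,-407,-90,0,0,7.4,0, 294,-407,-90,0,0,7.4,0, 294,-407,-90,0,0,7.4,0, 294,-407,-90,0,0,7.4,0, 294,-407,-90,0,0,7.4,0, 294,-407,-90,0,0,7.4,0, 294,-407,-90,0,0,7.4,0, 294,-407,-90,0,0,7.4,0, 294,-407,-90,0,0,7.4,0, 294,-407,-90,0,0,7.4,0, 294,-407,-90,0,0,7.4,0, 294,-407,-90,0,0,7.4,0, 294,-407,-90,0,0,7.4,0, 294,-407,-90,0,0,7.4,0, 294,-407,-90,0,0,7.4,0]'
python3 - <<'E'
from h import *
o=observe();print(o)
a=[get_image(n)["color"] for n in("wrist","top")]
im=get_image("side");print(pt(im,318,243))
cv2.imwrite("pics/m1.png",np.hstack([cv2.resize(a[0],(400,300)),cv2.resize(im["color"][160:310,220:420],(400,300))]))
E
```

```text
time: 1.7
ee_pos: [0.4636, 0.0903, 0.1628]
orientation: [0.312, 3.126, -0.002]
wrist_force: [0.2, -0.2, 0.4]
gripper_width: 0.0001
{'time': 1.7, 'joints': array([ 1.14936848e-01, -4.95063397e-02,  1.68411649e+00, -1.26026070e-03,
        1.50698031e+00, -1.25673609e+00]), 'joint_velocities': array([-8.11631747e-03,  4.25298113e-03, -8.74418260e-04,  9.98186692e-04,
       -6.38897047e-05, -2.01525448e-03]), 'joint_torque': array([ 2.91794009e-02, -3.28180432e+01, -3.48077524e+01, -2.38703768e-03,
        2.67594027e-03,  4.55567657e-03]), 'ee_pos': array([0.4636336 , 0.09034255, 0.16284167]), 'orientation': array([ 3.12113304e-01,  3.12577838e+00, -1.92940847e-03]), 'wrist_force': array([ 0.18380334, -0.18000528,  0.37873947]), 'ft_torque': array([0.01252688, 0.00408418, 0.06964058]), 'gripper_width': 8.479785307183616e-05}
[0.48134126 0.08671706 0.05838476]
```

View pics/m1.png

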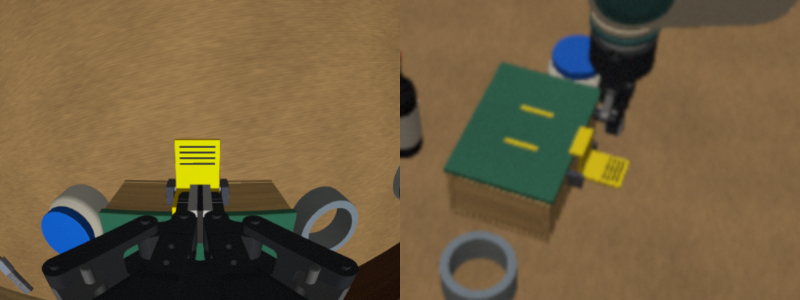

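Wrist view: the fingers are centred on the paddle (paddle at x≈197, fingers at ≈200). Side view: the tip hangs above the paddle at crop (615,130). I'll press now.

```bash
python3 -m handwheel '[0,-1,-40,0,0,0,0, 0,-1,-72,0,0,0,0, 0,-1,-78,0,0,0,0, 0,-1,-80,0,0,0,0, 0,-1,-82,0,0,0,0, 0,-1,-84,0,0,0,0, 0,-1,-86,0,0,0,0, 0,-1,-88,0,0,0,0, 0,-1,-89,0,0,0,0, 0,-1,-90,0,0,0,0, 0,-1,-90,0,0,0,0, 0,-1,-90,0,0,0,0]'
python3 - <<'E'
from h import *
print(observe()["wrist_force"],observe()["ee_pos"])
im=get_image("side")
cv2.imwrite("pics/s2.png",cv2.resize(im["color"][140:310,210:430],(660,510)))
E
```

```text
time: 3.05
ee_pos: [0.4648, 0.0891, 0.075]
orientation: [0.313, 3.123, -0.001]
wrist_force: [-3.4, 0.6, 8.7]
gripper_width: -0.0
[-3.44304433  0.56752316  8.67462288] [0.46481171 0.08905931 0.0749909 ]
```

View pics/s2.png

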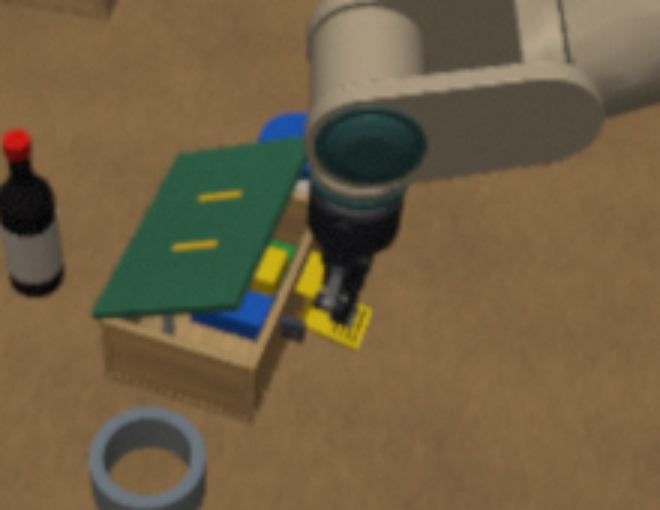

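The lid has sprung up and the blocks are visible. I'm backing off and tilting the fingers 45° forward.

```bash
python3 -m handwheel '[0,0,20,0,0,0,0, -29,6,30,0,0,0,0, -59,12,60,0,0,0,0, -59,12,100,-1.6,-8,0,0, -59,12,120,-3.2,-16,0,0, -50,10,136,-4.8,-24,0,0, -40,8,136,-6.4,-32,0,0, -30,6,136,-8,-40,0,0, -27,5,136,-8.8,-44,0,0, -27,5,136,-8.8,-44,0,0, -27,5,136,-8.8,-44,0,0, -27,5,136,-8.8,-44,0,0]'
python3 - <<'E'
from h import *
from scipy.spatial.transform import Rotation as R
o=observe();z=R.from_rotvec(o["orientation"]).apply([0,0,1])
print(o["joints"].round(2),z.round(3),"tip",o["ee_pos"]+.022*z)
im=get_image("top");P=cloud(im);h=cv2.cvtColor(im["color"],cv2.COLOR_BGR2HSV)
m=(h[...,0]>35)&(h[...,0]<90)&(h[...,1]>70)&(P[...,2]>.08)&(P[...,2]<.3)&(abs(P[...,1]-.06)<.15)&(abs(P[...,0]-.58)<.12)
q=P[m]-[.649,.052,0];u=q[:,:2]@[.981,-.193]
a,b=np.polyfit(u,q[:,2],1);print("lid",np.arctan(-a),b,np.percentile(u,[1,99]))
E
```

```text
time: 4.3
ee_pos: [0.4383, 0.0941, 0.2122]
orientation: [0.236, 2.345, -0.095]
wrist_force: [0.3, 0.5, 0.1]
gripper_width: -0.0003
[ 0.34 -0.64  2.19 -0.46  0.94 -0.88] [ 0.694 -0.139 -0.707] tip [0.45352608 0.09102544 0.19667067]
lid 0.5649230219599684 0.09723308857978852 [-0.11870696  0.00474458]
```

```bash
python3 -m handwheel '[22,-4,-23,0,0,0,0, 44,-9,-46,0,0,0,0, 66,-13,-69,0,0,0,0, 87,-17,-92,0,0,0,0, 87,-17,-92,0,0,0,0, 92,-18,-80,0,0,0,0, 97,-19,-65,0,0,0,0, 102,-20,-52,0,0,0,0, 108,-21,-39,0,0,0,0, 117,-23,-31,0,0,0,0, 127,-25,-23,0,0,0,0, 136,-27,-18,0,0,0,0, 146,-29,-13,0,0,0,0, 146,-29,-13,0,0,0,0]'
python3 - <<'E'
from h import *
print(observe()["joints"].round(2))
im=get_image("side")
cv2.imwrite("pics/s3.png",cv2.resize(im["color"][140:310,210:430],(660,510)))
E
```

```text
time: 5.75
ee_pos: [0.5854, 0.0648, 0.2006]
orientation: [0.237, 2.343, -0.094]
wrist_force: [-0.3, 0.3, 0.0]
gripper_width: 0.0003
[ 0.15 -0.17  1.88 -0.38  0.72 -1.02]
```

View pics/s3.png

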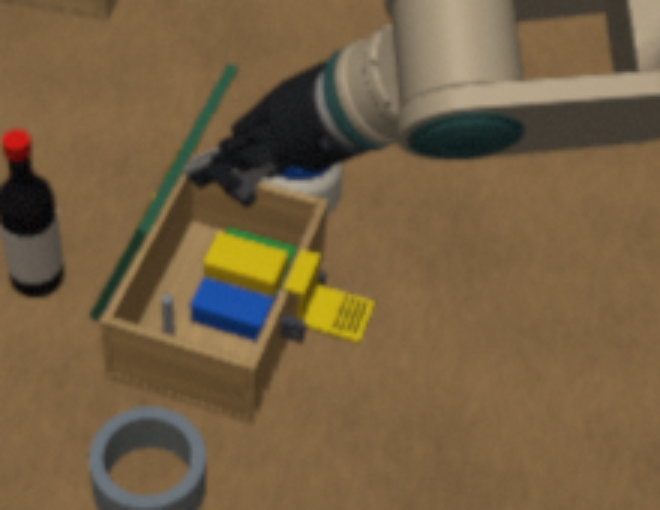

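The lid is now edge-on to the side camera (steep), with the fingertip behind it at (200,175). The box hasn't moved. I'll continue past upright.

```bash
python3 -m handwheel '[11,-2,3,0,0,0,0, 22,-4,6,0,0,0,0, 31,-6,7,0,0,0,0, 41,-8,8,0,0,0,0, 48,-10,8,0,0,0,0, 55,-11,7,0,0,0,0, 60,-12,6,0,0,0,0, 62,-12,6,0,0,0,0, 62,-12,6,0,0,0,0, 62,-12,6,0,0,0,0]'
cat > m.py <<'E'
from h import *
print(observe()["wrist_force"])
im=get_image("top");P=cloud(im);h=cv2.cvtColor(im["color"],cv2.COLOR_BGR2HSV)
m=(h[...,0]>35)&(h[...,0]<90)&(h[...,1]>70)&(P[...,2]>.08)&(P[...,2]<.3)&(abs(P[...,1]-.06)<.15)&(abs(P[...,0]-.62)<.15)
q=P[m]-[.649,.052,0];u=q[:,:2]@[.981,-.193];z=q[:,2]
t=z>np.percentile(z,99)-.006
print(m.sum(),"top edge u range",np.percentile(u[t],[2,50,98]),"z",z[t].mean(),"bottom",u[z<.11].mean() if (z<.11).any() else None)
cv2.imwrite("pics/t%d.png"%(observe()["time"]*100),cv2.resize(im["color"][120:290,150:370],(660,510)))
E
python3 m.py; ls pics
```

```text
time: 6.8
ee_pos: [0.6467, 0.0529, 0.2057]
orientation: [0.237, 2.345, -0.095]
wrist_force: [-0.1, 0.7, -0.1]
gripper_width: 0.0001
[-0.0931272   0.70363633 -0.11362503]
1311 top edge u range [-0.01977806  0.02879705  0.03367123] z 0.2278636696732642 bottom 0.0035083509721778165
m1.png
s2.png
s3.png
side0.png
t685.png
top0.png
```

```bash
python3 -m handwheel '[3,-1,0,0,0,0,0, 5,-1,-1,0,0,0,0, 5,-1,-1,0,0,0,0, -15,3,5,0,0,0,0, -50,10,30,0,0,0,0, -90,18,50,0,0,0,0, -130,26,60,0,0,0,0, -170,33,60,0,0,0,0, -170,33,60,0,0,0,0, -170,33,60,0,0,0,0]'
python3 m.py; python3 - <<'E'
from h import *
im=get_image("top");t=cv2.resize(im["color"][130:290,170:340],(425,400))
s=get_image("side")["color"][130:310,170:370];s=cv2.resize(s,(375,338));s=cv2.copyMakeBorder(s,0,62,0,0,0)
cv2.imwrite("pics/f.png",np.hstack([t,s]))
P=cloud(im);h=cv2.cvtColor(im["color"],cv2.COLOR_BGR2HSV)
q=P[(h[...,0]>20)&(h[...,0]<35)&(h[...,1]>150)&(P[...,2]>.04)&(P[...,2]<.075)&(P[...,0]<.5)];print("paddle",len(q),q.mean(0),cv2.minAreaRect((q[:,:2]*1000).astype(np.float32)))
E
```

```text
time: 7.85
ee_pos: [0.4765, 0.0863, 0.2667]
orientation: [0.236, 2.342, -0.093]
wrist_force: [0.3, 0.3, -0.2]
gripper_width: -0.0004
[ 0.34675075  0.30372893 -0.2214566 ]
1651 top edge u range [0.03060747 0.03502531 0.04022592] z 0.22482569580104647 bottom 0.004797016239385933
paddle 113 [0.47824488 0.07632056 0.05887085] ((478.0638122558594, 75.98088836669922), (30.343948364257812, 41.9080924987793), 77.28028106689453)
```

View pics/f.png

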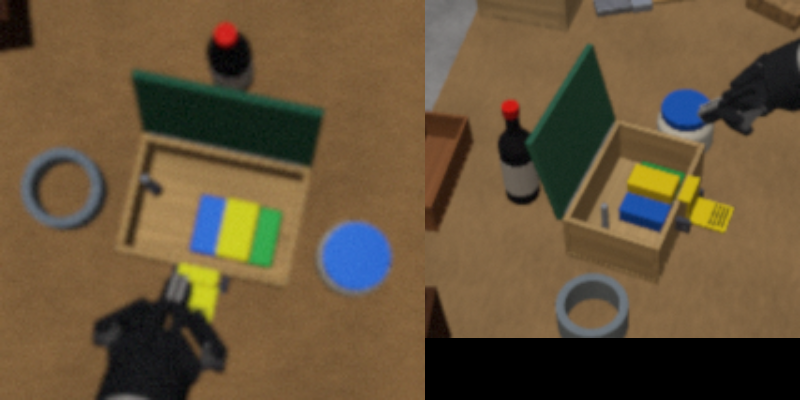

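The lid leans back at about 1.77 rad (top edge at crop y≈90, behind the hinge at y≈150). The tab is level again, everything else is in place, and the gripper is clear.

```bash
python3 -c "
from station import *
print(hand_in())"
```

```text
the job is handed in; nothing more can be done
None
```

The box is open and the job is handed in, at about 8 s on the robot clock against the 42 s limit. With the gripper shut, I pressed the yellow tab with the fingertips at about 9 N, and the lid sprang up to about 0.56 rad. I then backed off, tilted the tool 45° and pushed the lid back along its arc from underneath.

My last checks, after backing the arm off:
- **Lid:** it stands open at about 1.77 rad, estimated from the top camera's depth. Its speed was not measured.
- **Tab:** the paddle is level again at 59 mm.
- **Box and other things:** the box and its near neighbours look unmoved in the last pictures, but I did not measure how far each had shifted. The cup, can, cork block and brush were not rechecked; after the first sweep over the table the arm worked only at the box.
- **Robot:** wrist force was about 0.5 N and the gripper was clear of everything.

No check failed or disagreed.

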